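# Hand in a weld test plate through the slot of the marking box

### The job

Take the plain flat weld test plate out of the wooden rack and post it endwise through the narrow slot in the top of the grey hand-in box, pushing gently past the stiff flap below the slot until the plate drops inside. The slot plate may have been clamped a little off the middle of the box, so feel for the slot and never press hard on the box. Leave the other samples in the rack and everything else on the bench where they are.

Things in the scene. Friction and masses are not known exactly. Their poses are not given: they have to be found in the camera images.
- coupon: plain flat steel test plate, 10 mm thick (its x), 50 mm wide (y), 90 mm long (z), 0.35 kg, a thin dark weld seam across the middle of each face. Origin at its centre. Stands on end, z up, in one of the rack's three pockets (the samples change places); its upper 52 mm stand clear of the rack. The same either end up and either face round.
- rack: fixed wooden rack, 75 mm (x) x 220 mm (y) x 50 mm high, with three pockets in a row along y, 68 mm apart, each 13 mm (x) x 54 mm (y) and 38 mm deep. Origin at the centre of its underside. The plates in it stand with their thickness along the rack's x.
- bin: fixed grey steel hand-in box, 134 x 134 mm, 130 mm high, walls 4 mm, inner floor sloping down to +x (26 mm up at the middle), under a 5 mm steel slot plate. Origin: centre of its underside. Low rails, 3 mm above the slot plate, run along x at y = +-63 mm. More than 40 N on any part of it counts as pressing hard.
- bin_top (a point): point above the box's middle on the slot plate's upper face, 135 mm above the bench; axes as the box's. The one slot, 13 mm (box x) by 56 mm (box y), is centred in y, but the plate is clamped firmly with the slot's centre anywhere within 12 mm of this point along box x, which is not reported: feel for it.
- bin_flap (a point): point under the box's middle, 6 mm below the slot plate's upper face, where a flap closes the slot: hinged along y, 15 mm to the -x side of the slot's centre, 34 mm long, stiff hinge, no spring. It yields to some 7 to 15 N, more than the test plate weighs, is fully open once the test plate's end is 37 mm below the slot plate's upper face, and stays open: the plate then falls when let go.
- tee: a finished T-joint sample in the rack: upright 10 mm plate with a 50 x 50 x 8 mm plate across its top; 90 mm high; origin at mid height (a bystander, to be left alone)
- lap: a finished lap-joint sample in the rack: two 10 mm plates overlapped, the upper one stepped 10 mm sideways; 90 mm high; origin at mid height (a bystander, to be left alone)
- hammer: a hammer lying on the bench (a bystander, to be left alone)
- brush: a brush lying on the bench (a bystander, to be left alone)
- wrench: a wrench lying on the bench (a bystander, to be left alone)
- spray: an upright spray can, 54 mm across, 160 mm high (a bystander, to be left alone)
- magnet: a round grey magnet, 36 mm across, 28 mm high (a bystander, to be left alone)
Mind the look-alikes: they are no part of the job. Leave any green or red look-alike of the coupon alone.

How it is judged:
By the outcome, as a careful person would: the job done as asked, in the order asked, and still so for the second after the job is handed in, with the robot touching nothing.
It also fails if it takes over 72 s, if anything falls off the work surface, if the arm or the gripper's body presses on something with over 40 N, if the wrist force passes 120 N, or if a joint passes its speed limit or range.

### The arm

A 6-joint arm with a two-finger parallel gripper is mounted at the origin on the work surface. World frame = base frame: x ahead of the robot, y to its left, z up, the work surface at z = 0. Lengths are in m, angles in rad, forces in N, time in s.
With the tool pointing down it reaches from about 0.35 to 0.85 m from the base axis. Payload 8.1 kg.
Tool frame: the origin (TCP) lies at the very end of the fingers, on their centre line; the grasp point (between the pads) lies 19 mm behind it; z points along the fingers, y is the direction in which the jaws open and shut (so a half turn about z gives the same grasp; the last joint's range is limited). The gripper opens to 93 mm and grips with 3 to 60 N. Pads are 15 mm wide; open, the fingers measure 128 mm over their backs; the gripper's body (75 mm by 188 mm) begins 65 mm behind the grasp point.
Start: joints at [-1.329, 0.13, 1.488, -0, 1.523, -0.085], TCP at [0.193, -0.568, 0.219] pointing down, gripper open.
Joint ranges: [-2.96, 2.96], [-0.89, 2.26], [0.02, 2.5], [-1.34, 4.48], [0, 2.73], [-2.66, 2.66]. Speed limits (rad/s): [2.39, 2.39, 2.79, 3.14, 3.14, 3.14].

### API

Orientations are given as a rotation vector (axis times angle).
In Python, from plant import robot gives the robot as it stands.
- The arm moves only by the shell command python3 -m creep 'ROWS' [FORCE]. ROWS is JSON, a list of rows, each an object of numbers: "x", "y", "z": the shift along the world's x, y, z in m; "wx", "wy", "wz": the turn, a rotation vector about the world's x, y, z in degrees; "hand": the finger opening in m, from 0 to 0.093. A call has 1 to 10 rows; each row shifts and turns the commanded pose from where the row before left it; what a row does not reach is not made up. A row lasts 1/8 s, in which the tool goes at most 62.5 mm and 10.7 degrees, less where a joint would pass 70% of its speed; a pose out of reach is approached as far as the arm can. A call is refused whole if a number of a shift passes 0.0625 or a number of a turn 10.7, either way. A call with a gripper value outside its range is refused whole. The fingers move at their own pace and stop on an object; FORCE is the grip in N (left out, the last holds). Time passes only in rows, so rows that do not move let the fingers close. It gives the time, the measured TCP pose, the force and the opening at its end, in the units of the state.
- robot.read_state(): the state, without advancing time (a new reading comes with each control period).
- robot.read_camera(name): name is "side" or "top" or "wrist"; returns (picture, depth): 480x640x3 uint8, red, green, blue; 480x640 float32, m along the optical axis (not along the pixel's ray), 0 where there is no reading.
- robot.camera_info(name): a dict with "fov_y" (degrees; the focal length in pixels is half the picture's height over the tangent of half this angle, whatever the lens; pixels are square), "cx", "cy" (the principal point, pixels), "rvec" (rotation vector, rad) and "tvec" (3), from world to camera coordinates, as OpenCV has them. Camera axes: x right, y down, z forward; pixel columns grow to the right and rows downward; lengths in m; the calibration is good to about 2 mm. A picture is of the moment at which its call begins: read the wrist's pose just before it. camera_info takes no time and is no camera call; for the wrist camera it gives the pose at the moment of the call.
- robot.close_job(): hands the job in, once; it reports no verdict.
The state is a dict: "t": time; "q": joint angles; "dq": joint speeds; "joint_torque": joint torques, N m; "tool_pos": TCP position; "orientation": TCP orientation; "force": force on the tool from outside, world axes, zero at the start; "wrist_torque": the same for the moment, N m; "opening": finger opening in m.
Only numpy, scipy, OpenCV 4.12 (cv2) and the standard library are available. Lean on these libraries where they do the work, as an engineer would, in place of code of your own. Each camera call takes 0.05 s, during which the arm holds its last target. There are 200 camera calls.

## Working session

There is one attempt and no reset: what is moved stays moved. The work goes in short steps, Python scripts to look and compute and a shell command to move; the robot and the scene stay as the last step left them, time stands still between calls to the robot, and variables do not carry over. Pictures are saved under pics/ and viewed, about 8 in all and at most 12, crops included, and the job is handed in when it is done.

```bash
mkdir -p pics; ls
cat > h.py <<'E'
import numpy as np, cv2
from plant import robot
def cam(n):
    i=robot.camera_info(n); f=240/np.tan(np.radians(i["fov_y"])/2)
    R=cv2.Rodrigues(np.array(i["rvec"],float))[0]; t=np.array(i["tvec"],float)
    return f,i["cx"],i["cy"],R,t,i
def grab(n,fn):
    c=cam(n); p,d=robot.read_camera(n); cv2.imwrite(f"pics/{fn}.png",p[:,:,::-1]); np.savez(f"pics/{fn}.npz",p=p,d=d,f=c[0],cx=c[1],cy=c[2],R=c[3],t=c[4]); return p,d,c
def load(fn):
    z=np.load(f"pics/{fn}.npz"); return z["p"],z["d"],(float(z["f"]),float(z["cx"]),float(z["cy"]),z["R"],z["t"])
def cloud(d,c):
    f,cx,cy,R,t=c[:5]; v,u=np.mgrid[:480,:640]
    P=np.stack([(u-cx)/f*d,(v-cy)/f*d,d],-1); return (P-t)@R
def plane(u,v,h,c):
    f,cx,cy,R,t=c[:5]; r=np.array([(u-cx)/f,(v-cy)/f,1])@R; o=-R.T@t
    return o+r*(h-o[2])/r[2]
def proj(P,c):
    f,cx,cy,R,t=c[:5]; q=R@np.array(P,float)+t; return cx+f*q[0]/q[2],cy+f*q[1]/q[2]
E
python3 - <<'E'
from h import *
for n in("top","side"):
    p,d,c=grab(n,n+"0"); print(n,c[5],(-c[3].T@c[4]).round(3),(d>0).mean())
print(robot.read_state())
E
```

```text
pics
top {'fov_y': 46.44919137909763, 'cx': 325.9412963318569, 'cy': 236.55096154627157, 'rvec': array([ 2.18236795, -2.16007893,  0.12710284]), 'tvec': array([-0.00896316,  0.52677102,  1.43506717])} [0.371 0.01  1.483] 0.99623046875
side {'fov_y': 56.60050339291266, 'cx': 321.3035749938775, 'cy': 237.9335217799016, 'rvec': array([ 2.4170891 , -0.35042933,  0.11981577]), 'tvec': array([-0.51911459,  0.20124678,  0.8972007 ])} [ 0.383 -0.557  0.811] 0.995849609375
{'t': 0.1, 'q': array([-1.32941510e+00,  1.31088898e-01,  1.48914377e+00,  1.58459019e-06,
        1.52304244e+00, -8.53897119e-02]), 'dq': array([ 1.83559445e-03, -2.72113132e-03, -2.55009302e-03,  4.63499377e-05,
        7.18576300e-04, -1.59151132e-03]), 'joint_torque': array([ 5.11291892e-04, -5.61339855e+01, -4.93096447e+01,  7.69961276e-02,
        2.91023590e-02, -5.63705055e-05]), 'tool_pos': array([ 0.19249514, -0.56773583,  0.21770504]), 'orientation': array([-3.09809863e+00, -5.10736968e-01,  2.03330129e-04]), 'force': array([ 0.17465283,  1.17906024, -0.86315636]), 'wrist_torque': array([-0.06646102, -0.02220375, -0.01257629]), 'opening': 0.09307006331105418}
```

View pics/top0.png

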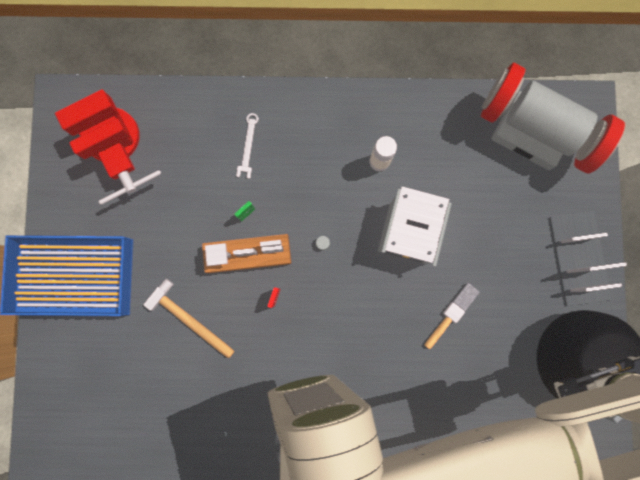

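View pics/side0.png

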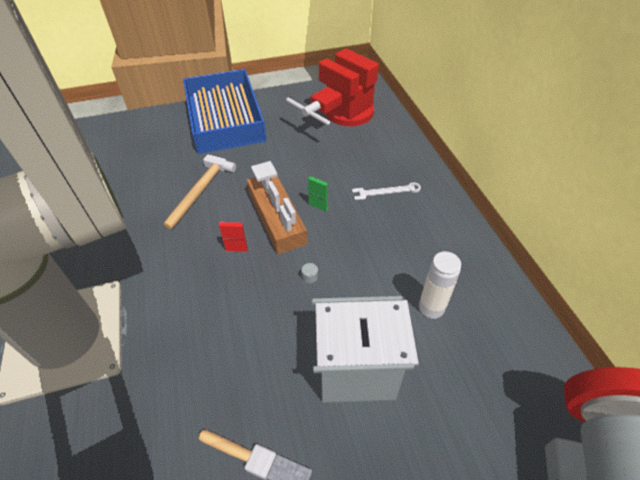

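The top view shows the rack at (247,253), with the tee at (216,253) and the two other samples at (244,252) and (271,246). The slot box is at (418,225) with its slot visible. The red (273,297) and green (244,211) plates are look-alikes. I'll enlarge the rack and take heights.

Run:
```python
from h import *
p,d,c=load("top0"); s,ds,cs=load("side0")
a=cv2.resize(p[225:285,190:300],None,fx=5,fy=5,interpolation=2)
b=cv2.resize(s[155:255,235:315],None,fx=4,fy=4,interpolation=2)
o=np.zeros((400,880,3),np.uint8); o[:300,:550]=a; o[:400,555:875]=b
o=cv2.resize(o,(800,364)); cv2.imwrite("pics/crop1.png",o[:,:,::-1])
for P,n,(u0,u1,v0,v1) in((cloud(d,c),"top",(190,300,225,285)),(cloud(ds,cs),"side",(235,315,155,255))):
    Q=P[v0:v1,u0:u1]; m=(Q[...,2]>.065)
    k,l,st,ce=cv2.connectedComponentsWithStats(m.astype(np.uint8))
    for i in range(1,k):
        if st[i,4]<10: continue
        q=Q[l==i]; q2=q[q[:,2]>q[:,2].max()-.012]; r=cv2.minAreaRect(q2[:,:2].astype(np.float32)*1000)
        print(n,st[i],ce[i]+[u0,v0],q.min(0).round(3),q.max(0).round(3),np.round(r[0],1),np.round(r[1],1),r[2])
    m2=(abs(Q[...,2]-.05)<.006); q=Q[m2]; print(n,"rack",cv2.minAreaRect(q[:,:2].astype(np.float32)*1000))
# bin
P=cloud(d,c); m=(P[...,2]>.12)&(P[...,2]<.15)&(P[...,0]<.6)&(P[...,0]>.3)
m[:, :370]=0; m[:,470:]=0; m[:180]=0; m[270:]=0
q=P[m]; print("bin",cv2.minAreaRect(q[:,:2].astype(np.float32)*1000),q[:,2].mean())
g=p.mean(2); mm=(g<90).astype(np.uint8); mm[:,:400]=0; mm[:,436:]=0; mm[:210]=0; mm[238:]=0
ys,xs=np.nonzero(mm); print(len(xs)); cc=np.array([plane(x,y,.135,c)[:2] for x,y in zip(xs,ys)],np.float32)*1000
print("slot top",cc.mean(0),cv2.minAreaRect(cc))
g=s.mean(2); mm=(g<60).astype(np.uint8); mm[:,:350]=0; mm[:,380:]=0; mm[:312]=0; mm[352:]=0
ys,xs=np.nonzero(mm); print(len(xs)); cc=np.array([plane(x,y,.135,cs)[:2] for x,y in zip(xs,ys)],np.float32)*1000
print("slot side",cc.mean(0),cv2.minAreaRect(cc))
```

```text
top [ 70  15  22  12 205] [270.31219512 245.35121951] [0.482 0.111 0.068] [0.51  0.161 0.111] [502.7 137. ] [10.2 47.6] 7.611802101135254
top [ 15  18  24  23 435] [215.72183908 254.14022989] [0.446 0.243 0.066] [0.5   0.297 0.111] [472.7 269.8] [49.7 50.3] 6.4564528465271
top [ 43  23  22   8 115] [243.48695652 251.60869565] [0.371 0.01  0.065] [0.489 0.227 1.483] [370.7  10.5] [0. 0.] 0.0
top rack ((480.8670959472656, 203.10867309570312), (75.71648406982422, 220.730224609375), 7.012316703796387)
side [ 16   6  45  66 851] [274.15628672 189.61574618] [ 0.383 -0.557  0.065] [0.514 0.295 0.811] [ 382.9 -556.8] [0. 0.] 0.0
side [73 21  7 12 69] [311.23188406 181.1884058 ] [0.573 0.208 0.066] [0.587 0.227 0.092] [581.8 218.3] [11.  19.2] 40.69690704345703
side [ 0 67  9 12 95] [238.8        227.33684211] [0.378 0.114 0.065] [0.397 0.129 0.091] [388.3 122.3] [11.2 15.8] 72.24040222167969
side rack ((487.4578552246094, 190.68780517578125), (211.4303741455078, 172.2016143798828), 71.86194610595703)
bin ((539.6621704101562, -220.69091796875), (135.09898376464844, 155.84814453125), 75.73719024658203) 0.13448150355734906
53
slot top [ 548.4121  -223.75139] ((548.4312133789062, -223.86363220214844), (45.94969177246094, 6.50830078125), 75.54309844970703)
128
slot side [ 550.4678  -227.18294] ((550.732421875, -226.47677612304688), (47.0921516418457, 8.246537208557129), 75.4289779663086)
```

View pics/crop1.png

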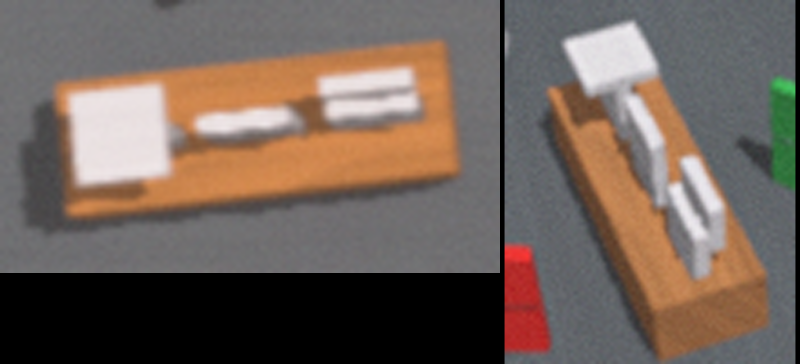

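The middle sample at top-view (244,252) is a single plain plate with one straight edge and stands at the rack centre, so it is the coupon. The tee at (216,253) has a cap plate. The right-hand sample (271,246) is two stepped plates, so it is the lap. The red and green plates are loose look-alikes.

Rack: centre (0.481, 0.203), yaw 7°. Slot: about (0.549, -0.225), yaw -14.5°. On the way to the rack I'll pass over the box for a wrist view.

```bash
python3 -m creep '[{"x":0.035,"y":0.034,"z":0.006,"wz":5.7},{"x":0.035,"y":0.034,"z":0.006,"wz":5.7},{"x":0.035,"y":0.034,"z":0.006,"wz":5.7},{"x":0.035,"y":0.034,"z":0.006,"wz":5.7},{"x":0.035,"y":0.034,"z":0.006,"wz":5.7},{"x":0.035,"y":0.034,"z":0.006,"wz":5.7},{"x":0.035,"y":0.034,"z":0.006,"wz":5.7},{"x":0.035,"y":0.034,"z":0.006,"wz":5.7},{"x":0.035,"y":0.034,"z":0.006,"wz":5.7},{"x":0.035,"y":0.034,"z":0.006,"wz":5.7}]' && python3 -m creep '[{},{}]'
python3 - <<'E'
from h import *
p,d,c=grab("wrist","w1"); print((-c[3].T@c[4]).round(3),c[3].round(2),proj((.549,-.225,.135),c))
for n in("top","side"): grab(n,n+"1")
E
```

```text
[ 0.259 -0.545  0.384] [[ 0.32 -0.95 -0.  ]
 [-0.92 -0.31  0.25]
 [-0.24 -0.08 -0.97]] (np.float64(-274.82495367603457), np.float64(-978.4290847046134))validation failed for argument at $[0]...
```

View pics/w1.png

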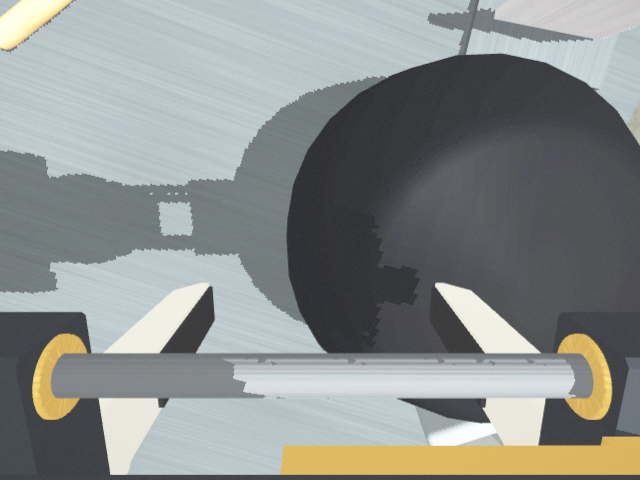

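The wrist view shows the arm still at its start pose (a dark round object below), so the call was refused. I'll check the row format with one row.

```bash
python3 -m creep '[{"x":0.035,"y":0.034,"z":0.006,"wx":0,"wy":0,"wz":5.7,"hand":0.093}]'; python3 -m creep --help | head -30
```

```text
t: 0.38
tool_pos: [0.226, -0.5348, 0.2236]
orientation: [-3.07, -0.661, 0.001]
force: [1.3, 0.7, 0.2]
opening: 0.0931invalid input: not JSON, or not a number
```

```bash
python3 -m creep '[{"x":0.035,"y":0.034,"z":0.006,"wx":0,"wy":0,"wz":5.7,"hand":0.093},{"x":0.035,"y":0.034,"z":0.006,"wx":0,"wy":0,"wz":5.7,"hand":0.093},{"x":0.035,"y":0.034,"z":0.006,"wx":0,"wy":0,"wz":5.7,"hand":0.093},{"x":0.035,"y":0.034,"z":0.006,"wx":0,"wy":0,"wz":5.7,"hand":0.093},{"x":0.035,"y":0.034,"z":0.006,"wx":0,"wy":0,"wz":5.7,"hand":0.093},{"x":0.035,"y":0.034,"z":0.006,"wx":0,"wy":0,"wz":5.7,"hand":0.093},{"x":0.025,"y":0.034,"z":0.006,"wx":0,"wy":0,"wz":5.7,"hand":0.093},{"x":0,"y":0.034,"z":0.006,"wx":0,"wy":0,"wz":5.7,"hand":0.093},{"x":0,"y":0.034,"z":0.006,"wx":0,"wy":0,"wz":5.7,"hand":0.093},{"x":0,"y":0,"z":0,"wx":0,"wy":0,"wz":0,"hand":0.093}]' 40
python3 - <<'E'
from h import *
p,d,c=grab("wrist","w2"); print((-c[3].T@c[4]).round(3),c[3].round(2),proj((.549,-.225,.135),c))
for n in("top","side"): grab(n,n+"1")
E
```

```text
t: 1.62
tool_pos: [0.4632, -0.2266, 0.2794]
orientation: [2.476, 1.932, 0.001]
force: [-0.8, -0.3, 0.5]
opening: 0.0931
[ 0.48  -0.158  0.446] [[ 0.97 -0.24  0.  ]
 [-0.24 -0.94  0.25]
 [-0.06 -0.24 -0.97]] (np.float64(432.1829319863507), np.float64(200.76000859973897))
```

View pics/w2.png

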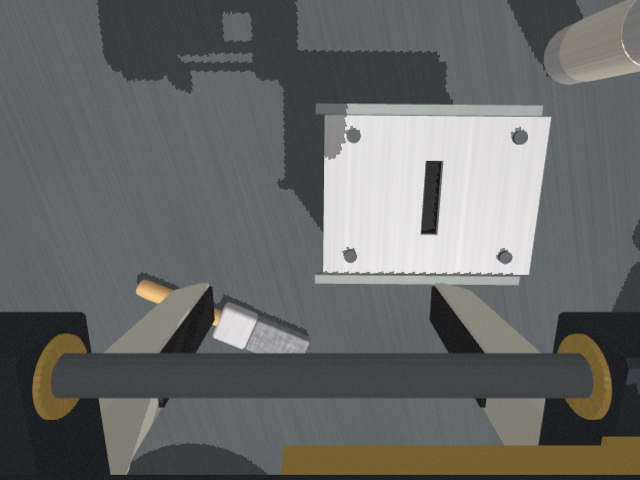

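The wrist view shows the slot plate, with its slot at about (432,198), corner bolts, and rails at the top and bottom edges. I'll measure the slot and plate here, and refine the rack from the unobstructed top view.

Run:
```python
from h import *
p,d,c=load("w2"); g=p.mean(2)
m=(g<110).astype(np.uint8); m[:,:415]=0;m[:,455:]=0;m[:150]=0;m[245:]=0
cn=max(cv2.findContours(m,0,1)[0],key=cv2.contourArea).reshape(-1,2)
W=np.array([plane(u,v,.135,c)[:2] for u,v in cn],np.float32)*1000
r=cv2.minAreaRect(W); print("slot",r,cn.min(0),cn.max(0))
q=np.array([plane(u,v,.135,c)[:2] for u,v in((353,136),(519,137),(350,255),(505,257))])*1000
print("bolts",q.round(1),q.mean(0))
M=(g>190).astype(np.uint8); cn=max(cv2.findContours(M,0,1)[0],key=cv2.contourArea).reshape(-1,2)
W=np.array([plane(u,v,.135,c)[:2] for u,v in cn],np.float32)*1000; print("plate",cv2.minAreaRect(W))
P=cloud(d,c); print("z plate",np.median(P[180:220,350:400,2]))
for n in("top0","top1"):
    p,d,c=load(n); P=cloud(d,c); Q=P[225:285,190:300]; k=Q[(abs(Q[...,2]-.05)<.006)]; print(n,"rack",cv2.minAreaRect(k[:,:2].astype(np.float32)*1000))
    s=P[244:260,229:259]; k=s[(s[...,2]>.09)&(s[...,2]<.12)]; print("coupon top",len(k),k.mean(0).round(4),cv2.minAreaRect(k[:,:2].astype(np.float32)*1000))
s=robot.read_state(); print(s["tool_pos"],s["orientation"])
```

```text
slot ((548.7505493164062, -222.62619018554688), (54.37868118286133, 12.211055755615234), 75.3548355102539) [421 161] [442 233]
bolts [[ 501.9 -164.5]
 [ 618.3 -194.5]
 [ 479.4 -251.3]
 [ 596.1 -282.3]] [ 548.92437213 -223.15983703]
plate ((548.7011108398438, -223.05642700195312), (118.6084213256836, 161.71661376953125), 75.37890625)
z plate 0.1351193504021665
top0 rack ((480.8670959472656, 203.10867309570312), (75.71648406982422, 220.730224609375), 7.012316703796387)
coupon top 90 [0.4804 0.2026 0.1006] ((480.7618713378906, 202.42108154296875), (10.165199279785156, 49.318477630615234), 6.972655773162842)
top1 rack ((480.9895324707031, 202.96347045898438), (75.64350128173828, 220.6666259765625), 7.069058895111084)
coupon top 92 [0.4803 0.2026 0.1013] ((480.73272705078125, 202.4893341064453), (9.974624633789062, 49.71376419067383), 7.541449069976807)
[ 0.46251817 -0.22884411  0.27840643] [ 2.48157436e+00  1.92633371e+00 -5.49092965e-04]
```

Slot: (0.5488, -0.2228), 54 × 12 mm, which fits 56 × 13, yaw -14.6°. Coupon: (0.481, 0.2025), yaw 7°, top at 0.101, all as they should be. Next I go over the coupon: +18 mm x, +431 mm y, turn +21.4°.

```bash
python3 -m creep '[{"x":0.002,"y":0.048,"z":0,"wx":0,"wy":0,"wz":2.4,"hand":0.06},{"x":0.002,"y":0.048,"z":0,"wx":0,"wy":0,"wz":2.4,"hand":0.06},{"x":0.002,"y":0.048,"z":0,"wx":0,"wy":0,"wz":2.4,"hand":0.06},{"x":0.002,"y":0.048,"z":-0.01,"wx":0,"wy":0,"wz":2.4,"hand":0.06},{"x":0.002,"y":0.048,"z":-0.02,"wx":0,"wy":0,"wz":2.4,"hand":0.06},{"x":0.002,"y":0.048,"z":-0.02,"wx":0,"wy":0,"wz":2.4,"hand":0.06},{"x":0.002,"y":0.048,"z":-0.02,"wx":0,"wy":0,"wz":2.4,"hand":0.06},{"x":0.002,"y":0.048,"z":-0.02,"wx":0,"wy":0,"wz":2.4,"hand":0.06},{"x":0.002,"y":0.047,"z":-0.02,"wx":0,"wy":0,"wz":2.2,"hand":0.06},{"x":0,"y":0,"z":0,"wx":0,"wy":0,"wz":0,"hand":0.06}]' 40
python3 - <<'E'
from h import *
s=robot.read_state(); print(s["tool_pos"],s["orientation"],s["force"])
p,d,c=grab("wrist","w3"); P=cloud(d,c); print((-c[3].T@c[4]).round(3))
m=((P[...,2]>.088)&(P[...,2]<.112)&(np.hypot(P[...,0]-.481,P[...,1]-.2025)<.034)).astype(np.uint8)
m[:, :]=m*(p.mean(2)>140)
k=P[m>0]; print(len(k),k.mean(0),cv2.minAreaRect(k[:,:2].astype(np.float32)*1000))
E
```

```text
t: 3.02
tool_pos: [0.4794, 0.2041, 0.1658]
orientation: [-2.075, -2.355, 0.006]
force: [-1.2, -0.8, 1.1]
opening: 0.0602
[0.47941328 0.20407519 0.16584895] [-2.0752903  -2.3550212   0.00558999] [-1.15693413 -0.78868173  1.07861805]
[0.471 0.274 0.332]
1396 [0.48147381 0.20365596 0.10204646] ((481.6302490234375, 202.80943298339844), (9.938079833984375, 50.230491638183594), 6.148164749145508)
```

View pics/w3.png

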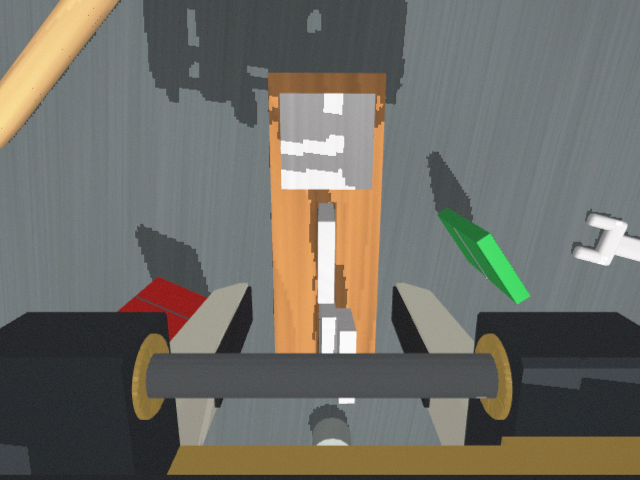

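The wrist view shows the coupon's top edge at about (326,210), centred between the fingers, with the tee cap above it and the lap below. The measured top centre, (0.4815, 0.203, 0.102), agrees with the earlier value. I'll go down and grip.

```bash
python3 -m creep '[{"x":0.002,"y":-0.001,"z":-0.03,"wx":0,"wy":0,"wz":0,"hand":0.06},{"x":0,"y":0,"z":-0.03,"wx":0,"wy":0,"wz":0,"hand":0.06},{"x":0,"y":0,"z":-0.03,"wx":0,"wy":0,"wz":0,"hand":0.06},{"x":0,"y":0,"z":-0.012,"wx":0,"wy":0,"wz":0,"hand":0.06},{"x":0,"y":0,"z":0,"wx":0,"wy":0,"wz":0,"hand":0.06},{"x":0,"y":0,"z":0,"wx":0,"wy":0,"wz":0,"hand":0.06}]' 50;python3 -m creep '[{"x":0,"y":0,"z":0,"wx":0,"wy":0,"wz":0,"hand":0.03},{"x":0,"y":0,"z":0,"wx":0,"wy":0,"wz":0,"hand":0.0},{"x":0,"y":0,"z":0,"wx":0,"wy":0,"wz":0,"hand":0.0},{"x":0,"y":0,"z":0,"wx":0,"wy":0,"wz":0,"hand":0.0},{"x":0,"y":0,"z":0,"wx":0,"wy":0,"wz":0,"hand":0.0},{"x":0,"y":0,"z":0,"wx":0,"wy":0,"wz":0,"hand":0.0},{"x":0,"y":0,"z":0,"wx":0,"wy":0,"wz":0,"hand":0.0}]' 50; python3 -c "
from h import *
s=robot.read_state(); print(s['tool_pos'],s['force'],s['wrist_torque'],s['opening'])"
```

```text
t: 3.82
tool_pos: [0.4839, 0.2016, 0.0682]
orientation: [2.079, 2.353, 0.003]
force: [-0.4, 0.5, 0.1]
opening: 0.0603
t: 4.7
tool_pos: [0.4826, 0.2018, 0.0665]
orientation: [-2.079, -2.355, 0.0]
force: [-0.2, -0.9, -0.6]
opening: 0.0099
[0.48258636 0.20176202 0.06654396] [-0.20265795 -0.92338058 -0.58567591] [-0.00386625 -0.13554133  0.01901006] 0.00985214919610783
```

Gripped at 9.9 mm. Now I lift straight up.

```bash
python3 -m creep '[{"x":0,"y":0,"z":0.01,"wx":0,"wy":0,"wz":0,"hand":0.0},{"x":0,"y":0,"z":0.015,"wx":0,"wy":0,"wz":0,"hand":0.0},{"x":0,"y":0,"z":0.02,"wx":0,"wy":0,"wz":0,"hand":0.0},{"x":0,"y":0,"z":0.02,"wx":0,"wy":0,"wz":0,"hand":0.0},{"x":0,"y":0,"z":0.03,"wx":0,"wy":0,"wz":0,"hand":0.0},{"x":0,"y":0,"z":0.03,"wx":0,"wy":0,"wz":0,"hand":0.0},{"x":0,"y":0,"z":0.03,"wx":0,"wy":0,"wz":0,"hand":0.0},{"x":0,"y":0,"z":0,"wx":0,"wy":0,"wz":0,"hand":0.0}]' 50; python3 -c "
from h import *
s=robot.read_state(); print(s['tool_pos'],s['orientation'],s['force'],s['wrist_torque'],s['opening'])"
```

```text
t: 5.7
tool_pos: [0.4845, 0.2023, 0.2255]
orientation: [2.077, 2.353, 0.009]
force: [0.8, -0.7, -3.8]
opening: 0.0101
[0.48450278 0.20232297 0.22553706] [2.07684191 2.35255375 0.00887149] [ 0.75245369 -0.66200485 -3.80468242] [-0.02530785 -0.09151112 -0.00337543] 0.01013608632359533
```

Lifted: the weight reads about 3.8 N. Carrying it over the slot.

```bash
python3 -m creep '[{"x":0.007,"y":-0.047,"z":0,"wx":0,"wy":0,"wz":-2.4,"hand":0.0},{"x":0.007,"y":-0.047,"z":0,"wx":0,"wy":0,"wz":-2.4,"hand":0.0},{"x":0.007,"y":-0.047,"z":0,"wx":0,"wy":0,"wz":-2.4,"hand":0.0},{"x":0.007,"y":-0.047,"z":0,"wx":0,"wy":0,"wz":-2.4,"hand":0.0},{"x":0.007,"y":-0.047,"z":0,"wx":0,"wy":0,"wz":-2.4,"hand":0.0},{"x":0.007,"y":-0.047,"z":0,"wx":0,"wy":0,"wz":-2.4,"hand":0.0},{"x":0.007,"y":-0.047,"z":0,"wx":0,"wy":0,"wz":-2.4,"hand":0.0},{"x":0.007,"y":-0.047,"z":0,"wx":0,"wy":0,"wz":-2.4,"hand":0.0},{"x":0.008,"y":-0.049,"z":0,"wx":0,"wy":0,"wz":-2.5,"hand":0.0},{"x":0,"y":0,"z":0,"wx":0,"wy":0,"wz":0,"hand":0.0}]' 50; python3 -m creep '[{"x":0,"y":0,"z":0,"wx":0,"wy":0,"wz":0,"hand":0.0},{"x":0,"y":0,"z":0,"wx":0,"wy":0,"wz":0,"hand":0.0}]' 50
python3 - <<'E'
from h import *
T=[];O=[]
for n,f in(("side","s4"),("wrist","w4"),("top","t4"),("side","s4b")):
    grab(n,f); s=robot.read_state(); T.append(s["tool_pos"]);O.append(s["orientation"]*np.sign(s["orientation"][0]))
T=np.mean(T,0);O=np.mean(O,0); print(T,O,2*np.degrees(np.arctan2(O[1],O[0]))-90,s["force"],s["opening"])
w=load("w4")[0][60:420,150:500]; p,d,c=load("s4"); print(proj((.549,-.223,.135),c)); a=cv2.resize(p[230:380,290:430],None,fx=2.8,fy=2.8)
o=np.zeros((420,800,3),np.uint8);o[:360,:350]=w;o[:a.shape[0],360:360+a.shape[1]]=a;cv2.imwrite("pics/c4.png",o[:,:,::-1])
E
```

```text
t: 6.95
tool_pos: [0.5456, -0.2264, 0.2195]
orientation: [-2.488, -1.915, 0.003]
force: [-0.5, 0.6, -3.3]
opening: 0.0096
t: 7.2
tool_pos: [0.5464, -0.2221, 0.2211]
orientation: [-2.483, -1.923, 0.0]
force: [-0.2, -0.1, -2.6]
opening: 0.0094
[ 0.54668096 -0.22223839  0.22160134] [2.48375372e+00 1.92332300e+00 1.20851560e-04] -14.494364359058864 [-0.6009233  -0.82976202 -2.535494  ] 0.009946338099280553
(np.float64(362.50588211624654), np.float64(330.74384200450226))
```

View pics/c4.png

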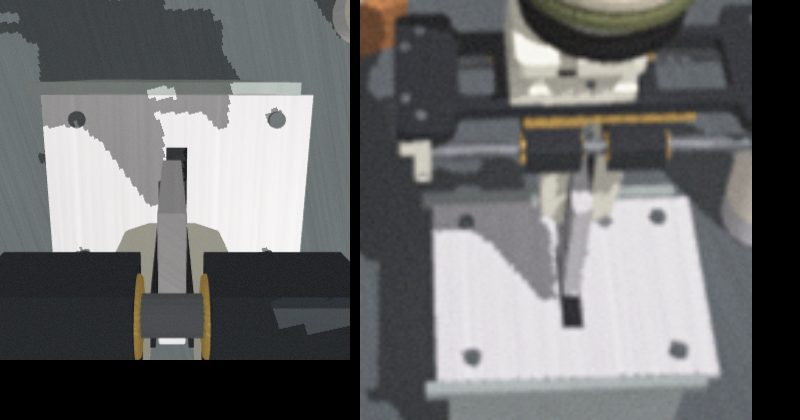

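The wrist view (left) shows the plate over the slot, with a sliver of slot showing to its right at (183,155), so it is about 2 mm short in box x. I'll check with depth.

Run:
```python
from h import *
C=np.array([.5488,-.2228]); a=np.radians(-14.6); ex=np.array([np.cos(a),np.sin(a)]); ey=np.array([-np.sin(a),np.cos(a)])
for n in("w4","s4","s4b"):
    p,d,c=load(n); P=cloud(d,c); q=P.reshape(-1,3); q=q[(q[:,2]>.145)&(q[:,2]<.21)]; X=(q[:,:2]-C)@ex*1000; Y=(q[:,:2]-C)@ey*1000
    k=(abs(X)<14)&(abs(Y)<40); q=q[k];X=X[k];Y=Y[k]
    print(n,k.sum(),"zmin",np.percentile(q[:,2],1).round(4))
    for lo in(.165,.18,.195):
        j=(q[:,2]>lo)&(q[:,2]<lo+.015)
        if j.sum()>5: print(lo,j.sum(),"X",np.percentile(X[j],[3,50,97]).round(1),"Y",np.percentile(Y[j],[3,50,97]).round(1))
p,d,c=load("s4"); g=p.mean(2)
m=(g<70).astype(np.uint8); m[:,:355]=0;m[:,375:]=0;m[:333]=0;m[:, :]*=1; m[352:]=0
ys,xs=np.nonzero(m); W=np.array([plane(x,y,.135,c)[:2] for x,y in zip(xs,ys)]); print("slot side visible", ((W-C)@ex*1000).min(),((W-C)@ex*1000).max(),((W-C)@ey*1000).min())
```

```text
w4 393 zmin 0.1676
0.165 92 X [-7.5 -3.2  1.5] Y [26.  26.2 26.5]
0.18 137 X [-7.6 -3.1  1.7] Y [25.9 26.2 26.5]
0.195 164 X [-7.5 -3.1  1.6] Y [25.9 26.2 26.4]
s4 143 zmin 0.168
0.165 50 X [-4.9 -4.2  4.4] Y [-24.8 -23.   16.7]
0.18 49 X [-5.  -3.3  4.6] Y [-24.8 -23.5   7.7]
0.195 44 X [-4.9 -2.1  4.7] Y [-25.1 -23.7  -0.1]
s4b 141 zmin 0.1678
0.165 44 X [-4.6 -3.9  4.3] Y [-25.1 -23.6  17.7]
0.18 54 X [-4.5 -2.7  5.1] Y [-25.  -23.7   9.8]
0.195 43 X [-4.5 -1.4  5. ] Y [-25.1 -24.1   1.8]
slot side visible -1.6561098478349505 7.2873192907324436 -26.61490554551811
```

Both cameras put the plate 3.0 mm short of the slot in box x. Box y is fine to within 1 mm. I shift by (+2.9, -0.8) mm and go down close to the slot plate.

```bash
python3 -m creep '[{"x":0.0029,"y":-0.0008,"z":0,"wx":0,"wy":0,"wz":0,"hand":0.0},{"x":0,"y":0,"z":-0.01,"wx":0,"wy":0,"wz":0,"hand":0.0},{"x":0,"y":0,"z":-0.01,"wx":0,"wy":0,"wz":0,"hand":0.0},{"x":0,"y":0,"z":-0.008,"wx":0,"wy":0,"wz":0,"hand":0.0},{"x":0,"y":0,"z":0,"wx":0,"wy":0,"wz":0,"hand":0.0},{"x":0,"y":0,"z":0,"wx":0,"wy":0,"wz":0,"hand":0.0}]' 50; python3 -m creep '[{"x":0,"y":0,"z":-0.003,"wx":0,"wy":0,"wz":0,"hand":0.0},{"x":0,"y":0,"z":0,"wx":0,"wy":0,"wz":0,"hand":0.0}]';python3 -m creep '[{"x":0,"y":0,"z":-0.002,"wx":0,"wy":0,"wz":0,"hand":0.0},{"x":0,"y":0,"z":0,"wx":0,"wy":0,"wz":0,"hand":0.0}]'
python3 - <<'E'
from h import *
T=[];F=[];C=np.array([.5488,-.2228]); a=np.radians(-14.6); ex=np.array([np.cos(a),np.sin(a)]); ey=np.array([-np.sin(a),np.cos(a)])
for n,f in(("side","s5"),("wrist","w5")):
    p,d,c=grab(n,f); s=robot.read_state(); T.append(s["tool_pos"]);F.append(s["force"])
    q=cloud(d,c).reshape(-1,3); X=(q[:,:2]-C)@ex*1000; Y=(q[:,:2]-C)@ey*1000
    for lo in(.141,.16):
        j=(q[:,2]>lo)&(q[:,2]<lo+.019)&(abs(X)<14)&(abs(Y)<40)
        if j.sum()>5: print(n,lo,j.sum(),"X",np.percentile(X[j],[3,50,97]).round(1),"Y",np.percentile(Y[j],[3,50,97]).round(1))
print(np.mean(T,0),np.mean(F,0))
E
```

```text
t: 8.15
tool_pos: [0.5496, -0.2241, 0.1938]
orientation: [2.485, 1.921, 0.0]
force: [0.1, 0.4, -2.9]
opening: 0.0095
t: 8.4
tool_pos: [0.5495, -0.224, 0.1906]
orientation: [-2.485, -1.922, 0.0]
force: [0.3, -0.2, -3.8]
opening: 0.0096
t: 8.65
tool_pos: [0.5494, -0.224, 0.1884]
orientation: [-2.485, -1.922, 0.0]
force: [0.8, -0.4, -3.1]
opening: 0.0095
side 0.141 58 X [-1.5 -0.6  7.5] Y [-25.9 -24.5   5.4]
side 0.16 54 X [-1.7  1.3  8.1] Y [-26.1 -24.6  -3.3]
wrist 0.141 158 X [-4.2  0.2  4.9] Y [24.8 25.1 25.4]
wrist 0.16 216 X [-4.5  0.3  5.3] Y [23.2 25.  25.3]
[ 0.54947962 -0.22402453  0.18856609] [-0.25006643  0.1083341  -3.21415119]
```

X is aligned to 0.3 mm in both views. Going down gently.

```bash
for i in 1; do python3 -m creep '[{"x":0,"y":0,"z":-0.002,"wx":0,"wy":0,"wz":0,"hand":0.0},{"x":0,"y":0,"z":0,"wx":0,"wy":0,"wz":0,"hand":0.0}]';done; python3 -m creep '[{"x":0,"y":0,"z":-0.002,"wx":0,"wy":0,"wz":0,"hand":0.0},{"x":0,"y":0,"z":0,"wx":0,"wy":0,"wz":0,"hand":0.0}]'
```

```text
t: 9.0
tool_pos: [0.5494, -0.224, 0.1864]
orientation: [-2.485, -1.922, 0.0]
force: [-1.4, -0.8, -3.0]
opening: 0.0095
t: 9.25
tool_pos: [0.5494, -0.224, 0.1844]
orientation: [-2.485, -1.921, 0.0]
force: [-0.5, 0.1, -4.6]
opening: 0.0097
```

The bottom end is about 5 mm below the plate face and free, so it is in the slot. The flap comes next.

```bash
python3 -m creep '[{"x":0,"y":0,"z":-0.002,"wx":0,"wy":0,"wz":0,"hand":0.0},{"x":0,"y":0,"z":0,"wx":0,"wy":0,"wz":0,"hand":0.0}]'; python3 -m creep '[{"x":0,"y":0,"z":-0.002,"wx":0,"wy":0,"wz":0,"hand":0.0},{"x":0,"y":0,"z":0,"wx":0,"wy":0,"wz":0,"hand":0.0}]'; python3 -m creep '[{"x":0,"y":0,"z":-0.002,"wx":0,"wy":0,"wz":0,"hand":0.0},{"x":0,"y":0,"z":0,"wx":0,"wy":0,"wz":0,"hand":0.0}]'
```

```text
t: 9.5
tool_pos: [0.5497, -0.2241, 0.1831]
orientation: [2.485, 1.921, 0.001]
force: [-0.5, 1.6, 0.9]
opening: 0.01
t: 9.75
tool_pos: [0.5497, -0.2242, 0.181]
orientation: [2.485, 1.921, 0.0]
force: [-1.3, 1.4, 2.7]
opening: 0.01
t: 10.0
tool_pos: [0.5497, -0.2242, 0.1787]
orientation: [2.485, 1.921, 0.0]
force: [0.8, -0.1, 2.0]
opening: 0.0098
```

The flap is yielding at about 6 N, with the plate's weight taken into account. I keep pushing.

```bash
python3 -m creep '[{"x":0,"y":0,"z":-0.002,"wx":0,"wy":0,"wz":0,"hand":0.0},{"x":0,"y":0,"z":-0.002,"wx":0,"wy":0,"wz":0,"hand":0.0},{"x":0,"y":0,"z":-0.002,"wx":0,"wy":0,"wz":0,"hand":0.0},{"x":0,"y":0,"z":0,"wx":0,"wy":0,"wz":0,"hand":0.0}]'; python3 -m creep '[{"x":0,"y":0,"z":-0.002,"wx":0,"wy":0,"wz":0,"hand":0.0},{"x":0,"y":0,"z":-0.002,"wx":0,"wy":0,"wz":0,"hand":0.0},{"x":0,"y":0,"z":-0.002,"wx":0,"wy":0,"wz":0,"hand":0.0},{"x":0,"y":0,"z":0,"wx":0,"wy":0,"wz":0,"hand":0.0}]'
```

```text
t: 10.5
tool_pos: [0.5496, -0.2241, 0.1722]
orientation: [-2.485, -1.922, 0.0]
force: [2.5, -1.3, -0.3]
opening: 0.0095
t: 11.0
tool_pos: [0.5493, -0.2239, 0.1661]
orientation: [-2.485, -1.921, 0.0]
force: [1.1, -0.5, -2.5]
opening: 0.0097
```

```bash
python3 -m creep '[{"x":0,"y":0,"z":-0.002,"wx":0,"wy":0,"wz":0,"hand":0.0},{"x":0,"y":0,"z":-0.002,"wx":0,"wy":0,"wz":0,"hand":0.0},{"x":0,"y":0,"z":-0.002,"wx":0,"wy":0,"wz":0,"hand":0.0},{"x":0,"y":0,"z":-0.002,"wx":0,"wy":0,"wz":0,"hand":0.0},{"x":0,"y":0,"z":0,"wx":0,"wy":0,"wz":0,"hand":0.0}]'; python3 -m creep '[{"x":0,"y":0,"z":-0.002,"wx":0,"wy":0,"wz":0,"hand":0.0},{"x":0,"y":0,"z":-0.002,"wx":0,"wy":0,"wz":0,"hand":0.0},{"x":0,"y":0,"z":-0.002,"wx":0,"wy":0,"wz":0,"hand":0.0},{"x":0,"y":0,"z":-0.002,"wx":0,"wy":0,"wz":0,"hand":0.0},{"x":0,"y":0,"z":0,"wx":0,"wy":0,"wz":0,"hand":0.0}]'
python3 - <<'E'
from h import *
p,d,c=grab("wrist","w6"); C=np.array([.5488,-.2228]); q=cloud(d,c).reshape(-1,3)
a=np.radians(-14.6); ex=np.array([np.cos(a),np.sin(a)]); ey=np.array([-np.sin(a),np.cos(a)])
X=(q[:,:2]-C)@ex*1000; Y=(q[:,:2]-C)@ey*1000; j=(q[:,2]>.14)&(q[:,2]<.22)&(abs(X)<7)&(abs(Y)<40)
print(np.percentile(q[j,2],[1,50,99]),np.percentile(X[j],[3,97]),np.percentile(Y[j],[3,50,97]))
s=robot.read_state();print(s["tool_pos"],s["force"])
E
```

```text
t: 11.62
tool_pos: [0.5492, -0.2239, 0.1581]
orientation: [-2.485, -1.921, 0.001]
force: [2.0, -1.2, -3.1]
opening: 0.0098
t: 12.25
tool_pos: [0.5493, -0.224, 0.1502]
orientation: [-2.485, -1.921, 0.001]
force: [1.6, 0.6, -3.6]
opening: 0.01
[0.14123449 0.18550658 0.21854561] [-6.35196203  6.72094085] [-22.23019288   9.6743637   25.23823386]
[ 0.54927651 -0.22393222  0.15020699] [ 2.75337474 -0.72726319 -3.69104486]
```

The end is about 39 mm below the face and the tips are still 15 mm above the box. I go 6 mm deeper for margin, then open the hand.

```bash
python3 -m creep '[{"x":0,"y":0,"z":-0.002,"wx":0,"wy":0,"wz":0,"hand":0.0},{"x":0,"y":0,"z":-0.002,"wx":0,"wy":0,"wz":0,"hand":0.0},{"x":0,"y":0,"z":-0.002,"wx":0,"wy":0,"wz":0,"hand":0.0},{"x":0,"y":0,"z":0,"wx":0,"wy":0,"wz":0,"hand":0.0}]'; python3 -m creep '[{"x":0,"y":0,"z":0,"wx":0,"wy":0,"wz":0,"hand":0.04},{"x":0,"y":0,"z":0,"wx":0,"wy":0,"wz":0,"hand":0.05},{"x":0,"y":0,"z":0,"wx":0,"wy":0,"wz":0,"hand":0.05},{"x":0,"y":0,"z":0,"wx":0,"wy":0,"wz":0,"hand":0.05},{"x":0,"y":0,"z":0,"wx":0,"wy":0,"wz":0,"hand":0.05},{"x":0,"y":0,"z":0,"wx":0,"wy":0,"wz":0,"hand":0.05}]'
python3 - <<'E'
from h import *
p,d,c=grab("wrist","w7"); p2,d2,c2=grab("side","s7")
a=cv2.resize(p2[230:380,290:430],None,fx=2.8,fy=2.8)
o=np.zeros((420,800,3),np.uint8);o[:360,:350]=p[60:420,150:500];o[:a.shape[0],360:360+a.shape[1]]=a;cv2.imwrite("pics/c7.png",o[:,:,::-1])
E
```

```text
t: 12.8
tool_pos: [0.5493, -0.224, 0.1442]
orientation: [-2.485, -1.921, 0.0]
force: [1.8, -0.2, -3.6]
opening: 0.0097
t: 13.55
tool_pos: [0.5495, -0.224, 0.1446]
orientation: [-2.485, -1.922, 0.0]
force: [0.2, 0.5, 0.2]
opening: 0.0497
```

View pics/c7.png

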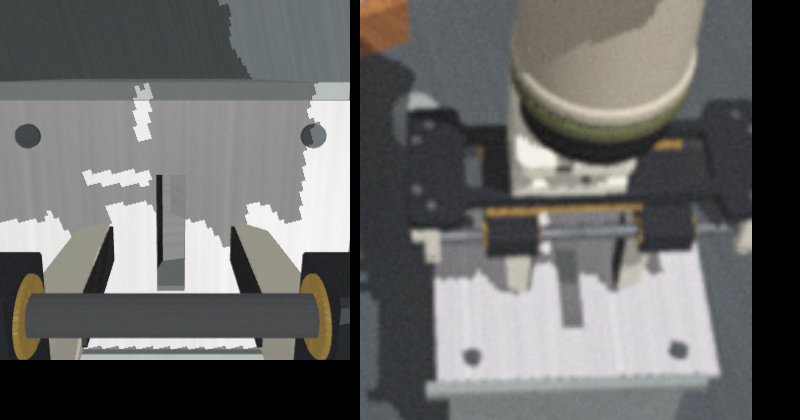

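The plate has left the hand, and the slot region at (172,230) shows a grey surface below the face. I'll back off and check how deep it lies.

```bash
python3 -m creep '[{"x":0,"y":0,"z":0.02,"wx":0,"wy":0,"wz":0,"hand":0.05},{"x":0,"y":0,"z":0.04,"wx":0,"wy":0,"wz":0,"hand":0.05},{"x":-0.02,"y":0,"z":0.03,"wx":0,"wy":0,"wz":0,"hand":0.05},{"x":-0.03,"y":0,"z":0.03,"wx":0,"wy":0,"wz":0,"hand":0.05},{"x":-0.03,"y":0,"z":0.02,"wx":0,"wy":0,"wz":0,"hand":0.05},{"x":0,"y":0,"z":0,"wx":0,"wy":0,"wz":0,"hand":0.05},{"x":0,"y":0,"z":0,"wx":0,"wy":0,"wz":0,"hand":0.05},{"x":0,"y":0,"z":0,"wx":0,"wy":0,"wz":0,"hand":0.05}]'
python3 - <<'E'
from h import *
C=np.array([.5488,-.2228]); a=np.radians(-14.6); ex=np.array([np.cos(a),np.sin(a)]); ey=np.array([-np.sin(a),np.cos(a)])
for n in("wrist","side"):
    p,d,c=grab(n,n+"8"); P=cloud(d,c); f,cx,cy,R,t=c[:5]; o=-R.T@t
    # where each pixel's ray crosses z=.135
    v,u=np.mgrid[:480,:640]; r=np.stack([(u-cx)/f,(v-cy)/f,np.ones_like(u)],-1)@R; W=o+r*((.135-o[2])/r[...,2])[...,None]
    X=(W[...,:2]-C)@ex; Y=(W[...,:2]-C)@ey; m=(abs(X)<.0055)&(abs(Y)<.027)&(d>0)
    z=P[...,2][m]; print(n,m.sum(),np.percentile(z,[2,25,50,75,98]).round(3)," any above plate:",int((P[...,2][(abs(X)<.05)&(abs(Y)<.05)]>.142).sum()))
p,d,c=load("wrist8"); p2,d2,c2=load("side8")
u,v=map(int,proj((.549,-.223,.135),c)); print(u,v)
A=cv2.resize(p[max(v-100,0):v+100,max(u-80,0):u+80],None,fx=2,fy=2); B=cv2.resize(p2[100:400,100:460],(400,333))
o=np.zeros((400,800,3),np.uint8);o[:A.shape[0],:A.shape[1]]=A[:400];o[:333,400:]=B;cv2.imwrite("pics/c8.png",o[:,:,::-1])
E
```

```text
t: 14.65
tool_pos: [0.4697, -0.2237, 0.2838]
orientation: [-2.484, -1.921, 0.001]
force: [0.5, 0.6, 0.5]
opening: 0.05
wrist 1004 [0.015 0.019 0.056 0.062 0.131]  any above plate: 66
side 190 [0.02  0.023 0.041 0.068 0.136]  any above plate: 15
422 202
```

View pics/c8.png

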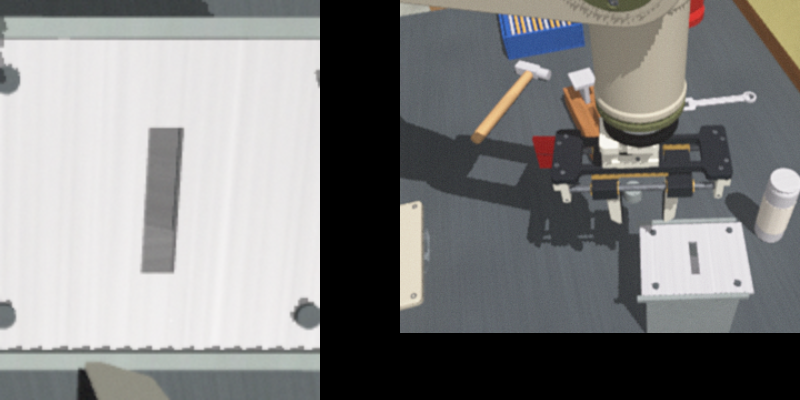

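The slot is empty (crop (162,200)): through it the depth shows surfaces at 15–60 mm height, so the plate is lying inside and nothing stands above the slot. I'll do a quick top-view check on the bystanders and then hand in.

Run:
```python
from h import *
p,d,c=grab("top","t9"); d0=load("top0")[1]; P0=cloud(d0,c); P=cloud(d,c)
for n,(u0,u1,v0,v1) in dict(tee=(200,228,238,270),lap=(258,284,236,260),mid=(230,257,244,260),green=(230,258,198,224),red=(262,285,284,312),magnet=(310,334,232,254),hammer=(140,236,278,360),wrench=(232,262,110,180),spray=(366,400,132,172),brush=(420,482,280,350)).items():
    s=abs(P[v0:v1,u0:u1,2]-P0[v0:v1,u0:u1,2]); print(n,"changed px",int((s>.015).sum()),"of",s.size)
s=robot.read_state(); print(s["t"],s["force"],s["opening"])
robot.close_job()
```

```text
tee changed px 4 of 896
lap changed px 7 of 624
mid changed px 143 of 432
green changed px 6 of 728
red changed px 4 of 644
magnet changed px 6 of 528
hammer changed px 91 of 7872
wrench changed px 26 of 2100
spray changed px 9 of 1360
brush changed px 2166 of 4340
14.8 [ 0.46456527  0.01371373 -1.11004789] 0.049857929074402334
the job is handed in; nothing more can be done
```

The plain plate is in the hand-in box, and the job was handed in at 14.8 s. I took it from the rack's middle pocket, lined it up over the slot using the wrist and side cameras, and pushed it about 45 mm through. The flap gave way at roughly 6 N, and the plate dropped when I opened the hand.

**Plate:** the slot is clear, and depth readings through it show surfaces only 15–60 mm above the bench, so the plate is lying inside. A few depth pixels (66 wrist, 15 side) read above the slot plate. The picture shows nothing standing there, and I took them for a fingertip or noise without checking further.

**Forces:** the wrist force stayed under 5 N at every reading, and no contact with the slot plate was felt. The robot was clear of everything at the end.

**Bystanders:** in the final top view the tee, lap, green and red plates, magnet, wrench, spray can and hammer showed only noise-level change. Only the coupon's pocket changed in the rack.

**Not confirmed:** the brush area changed in about half its pixels. I think that is the arm now standing in front of it in that view. The arm never went low near the brush, but I did not look at it separately.

The first move call was refused because its rows lacked some fields. It moved nothing.

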